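Snug up the taper plug and open the manifold cock

TASK

The square-head taper plug in the valve manifold has only been started by hand: screw it in clockwise until its thread bites and it is snug, about 0.35 N m of turning effort, and do not wrench it much past that (well under 0.5 N m) or the port will crack. Then let go of the plug and swing the manifold's black lever fully open, a quarter turn counterclockwise. Leave the tape, the adapter and the spanner where they lie.

Things in the scene. Friction and masses are not known exactly. Their poses are not given: they have to be found in the camera images.
- manifold: Valve manifold, fixed: bare aluminium block 56 x 150 mm on a dark steel foot 90 x 170 mm, block top 52 mm above the bench, brass pipe unions on its short ends (198 mm overall). Origin: centre of its underside; y runs along the block to the plug end, z up. The plug stands at y = +45 mm, the lever's pivot at y = -50 mm, both at x = 0.
- plug: Bare steel square-head taper plug, upright in the manifold's port. Origin on its axis, at the port's rim (55 mm above the bench), z up. Square head 22 x 22 mm, flats facing its own x and y, 10 to 31 mm above the origin; round thread of radius 14 mm below. Tightens clockwise from above (yaw falls), sinking 1.8 mm a turn. A grip of 60 N on two flats, centred on the axis, carries the torque.
- port (a point): Centre of the port's rim, on the plug's axis; does not move. How the thread feels: it runs freely (0.05 N m) for an unknown 0.1 to 2.8 rad, then bites: over a further 0.7 rad of turn the resistance rises about evenly from 0.1 to 0.5 N m, so 0.35 N m comes some 0.4 rad past the bite. The plug springs back a few degrees when let go.
- lever_grip (a point): Middle of the black sleeve of the cock's lever, 55 mm from the lever's vertical pivot, 76 mm above the bench. The sleeve is 38 mm long, 16 mm wide and 12 mm high; it spans 32 to 70 mm from the pivot. The point's own x points from the sleeve to the pivot.
- cock (a joint): Angle of the lever about its pivot (rad): 0 = shut, the lever points along the manifold's -x; it grows counterclockwise from above to the stop at 1.57 = open, the lever in line with the block, pointing along its -y. Stiff to 0.06 N m and stays where it is left.
- ptfe_tape: Bystander: roll of thread tape, 52 mm across, 14 mm high. Origin: centre of its underside.
- adapter_3: Bystander: steel pipe adapter standing on its hexagon, 31 mm across, 29 mm high. Origin: centre of its underside.
- spanner_1: Bystander: open-end spanner lying flat, 166 mm along its y, 40 mm wide, 6 mm thick. Origin: centre of its underside.

How it is judged (in metres and radians):
On the way, in this order (a step that is already met when the one before it is completed fails the run):
1. the plug's thread bears on the port with at least 17 N (about 0.2 N m of tightening torque) while it is held tight, the lever still shut (contact force between plug and manifold above 17 N and value of joint cock below 0.6 rad), for 0.15 s.
2. the lever is swung open (value of joint cock above 1.4 rad), for 0.2 s.
At the end, for the whole second after the job is handed in: The lever stands within 0.17 rad of fully open, and the plug, let go, is still wedged in its taper (its thread bears on the port with more than 0.5 N: it has not been backed off) (value of joint cock above 1.4 rad and contact force between plug and manifold above 0.5 N); the robot touches nothing.
It fails at once if the plug is overtightened: its thread bears on the port with more than 45 N (about 0.53 N m) (contact force between plug and manifold above 45 N).
It fails at once if a bystander is moved more than 20 mm (distance of any of ptfe_tape, adapter_3, spanner_1 from where it was at the start of the episode above 0.02 m).
It also fails if it takes over 67 s, if anything falls off the work surface, if the arm or the gripper's body presses on something with over 40 N, if the wrist force passes 120 N, or if a joint passes its speed limit or range.

ROBOT

A 6-joint arm with a two-finger parallel gripper is mounted at the origin on a cart in front of the work surface, level with it; the furniture and walls round the work are solid. World frame = base frame: x ahead of the robot, y to its left, z up, the work surface at z = 0. Lengths are in mm, angles in rad, forces in N, time in s.
With the tool pointing down it reaches from about 325 to 775 mm from the base axis. Payload 5.5 kg.
Tool frame: the origin (TCP) lies midway between the tips of the shut fingers; the grasp point (between the pads) lies 19 mm behind it; y points along the fingers, x is the direction in which the jaws open and shut, and the axes are right-handed (so a half turn about y gives the same grasp; the last joint's range is limited). The gripper opens to 85 mm and grips with 20 to 120 N. Pads are 22 mm wide; open, the fingers measure 114 mm over their backs; the gripper's body (76 mm by 85 mm) begins 54 mm behind the grasp point. The pads swing forward as they close: fully open they stand 13 mm farther back than shut.
Start: joints at [1.22, 0.091, 1.231, -0, 1.82, -0.057], TCP at [173.759, 574.303, 231.275] pointing down, gripper open.
Joint ranges: [-2.87, 2.87], [-0.86, 2.18], [0.17, 2.46], [-1.51, 4.65], [0.06, 2.69], [-2.65, 2.65]. Speed limits (rad/s): [2.57, 2.57, 3.01, 3.14, 3.14, 3.14].

INTERFACE

Orientations are given as a unit quaternion [x, y, z, w].
In Python, from cell import telemetry, capture, manip gives the robot as it stands.
- The arm moves only by the tool servo_tool, never from a script. Its argument "plan" is a list of rows, each a list of 3 entries, a list of its own where there are three numbers: the shift along the world's x, y, z in units of 30 mm (1.0 is 30 mm), then the turn about the world's z in units of 5 degrees (1.0 is 5 degrees), then the closure, from -1 (fully open) to 1 (shut). A call has 1 to 5 rows; each row shifts and turns the commanded pose from where the row before left it; what a row does not reach is not made up. A row lasts 1/12 s, in which the tool goes at most 41.7 mm and 7.16 degrees, less where a joint would pass 70% of its speed; a pose out of reach is approached as far as the arm can. A call is refused whole if a number of a shift passes 1 or a number of a turn 1, either way. A call with a gripper value outside its range is refused whole. The fingers move at their own pace and stop on an object; "squeeze" is the grip in N (left out, the last holds). Time passes only in rows, so rows that do not move let the fingers close. It gives the time, the measured TCP pose, the force and the opening at its end, in the units of the state.
- telemetry.observe(): the state, without advancing time (a new reading comes with each control period).
- capture(name): name is "side" or "top" or "wrist"; returns a dict with "pixels" (480x640x3 uint8, red, green, blue), "camera_matrix" (3x3 intrinsics, pixels), "world_to_cam" (4x4, takes a point from world to camera coordinates). Camera axes: x right, y up, looking along -z (the intrinsics and any distortion apply to the point x, -y, -z); pixel columns grow to the right and rows downward; lengths in mm; the calibration is good to about 2 mm. The wrist camera is an equidistant fisheye: a pixel r from the principal point sees the ray r / f radians off the axis. A picture is of the moment at which its call begins. There is no depth.
- manip.finish_job(): hands the job in, once; it reports no verdict.
The state is a dict: "time_s": time; "q": joint angles; "joint_velocities": joint speeds; "tau": joint torques, N m; "eef_pos": TCP position; "eef_rot": TCP orientation; "wrist_force": force on the tool from outside, world axes, zero at the start; "moment": the same for the moment, N m; "opening": opening from 0.0 (shut) to 1.0 (fully open).
Only numpy, scipy, OpenCV 4.12 (cv2) and the standard library are available. Lean on these libraries where they do the work, as an engineer would, in place of code of your own. Each camera call takes 0.05 s, during which the arm holds its last target.

## Working session

There is one attempt and no reset: what is moved stays moved. The work goes in short steps, Python scripts to look and compute and a tool call to move; the robot and the scene stay as the last step left them, time stands still between calls to the robot, and variables do not carry over. Pictures are saved under pics/ and viewed, and the job is handed in when it is done.

Besides the shell and the picture viewer there is one more tool, called after "Call:" as name([rows], argument=value, ...), one row to a line, values as JSON. servo_tool: Moves the arm, as the interface text tells. Its arguments: {"type":"object","properties":{"plan":{"type":"array"},"squeeze":{"type":"number"}},"required":["plan"]}

```bash
mkdir -p pics; ls; python3 - <<'E'
from cell import telemetry, capture, manip
import cv2
print(telemetry.observe())
for n in ["side","top","wrist"]:
    c=capture(n); cv2.imwrite(f"pics/{n}0.png",c["pixels"][:,:,::-1]); print(n,c["camera_matrix"].tolist(),c["world_to_cam"].round(4).tolist(), [k for k in c])
E
```

```text
pics
{'time_s': 0.0, 'q': array([ 1.22028479e+00,  9.18534266e-02,  1.23187919e+00,  2.53101848e-05,
        1.81975700e+00, -5.67185037e-02]), 'joint_velocities': array([-0.00037069,  0.00091484, -0.0005937 , -0.00115003,  0.00103409,
       -0.00235831]), 'tau': array([ 1.22683887e-03, -4.58724082e+01, -4.18025315e+01, -5.39348449e-06,
        1.12951419e-02, -7.69636472e-06]), 'eef_pos': array([173.66365592, 574.03972517, 230.15787429]), 'eef_rot': array([ 0.56815917,  0.42086712, -0.42199734, -0.56743657]), 'wrist_force': array([ 0.76519111, -0.57520927, -0.35236004]), 'moment': array([-0.01092817,  0.0401721 ,  0.00549291]), 'opening': 1.0006427217013074}
side [[534.1150408820763, 0.0, 316.995468891517], [0.0, 534.1150408820763, 250.7352357622112], [0.0, 0.0, 1.0]] [[0.9951, -0.0981, -0.0083, -512.748], [0.0505, 0.4362, 0.8984, 11.7986], [-0.0845, -0.8945, 0.439, -1440.5781], [0.0, 0.0, 0.0, 1.0]] ['pixels', 'camera_matrix', 'world_to_cam']
top [[438.8255875790432, 0.0, 321.85926742439204], [0.0, 438.8255875790432, 233.13713710832556], [0.0, 0.0, 1.0]] [[-0.0046, -0.9999, -0.0139, -247.4884], [0.9944, -0.0061, 0.1059, -509.6624], [-0.106, -0.0133, 0.9943, -932.7747], [0.0, 0.0, 0.0, 1.0]] ['pixels', 'camera_matrix', 'world_to_cam']
wrist [[371.64829954431775, 0.0, 326.3200339190237], [0.0, 371.64829954431775, 245.68111233914013], [0.0, 0.0, 1.0]] [[0.2892, 0.9573, -0.0018, -599.1889], [-0.9207, 0.2776, -0.2743, 35.9937], [-0.2621, 0.0809, 0.9616, -379.4852], [0.0, 0.0, 0.0, 1.0]] ['pixels', 'camera_matrix', 'world_to_cam']
```

View pics/side0.png

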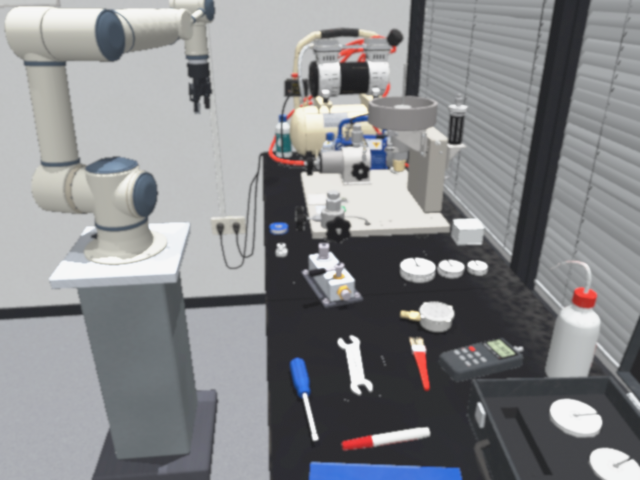

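View pics/top0.png

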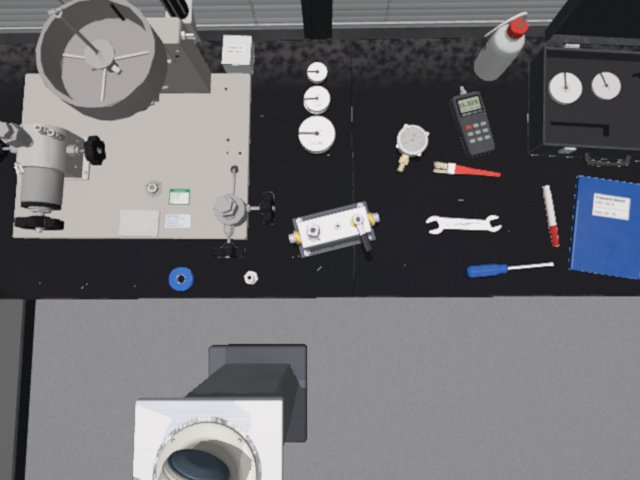

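View pics/wrist0.png

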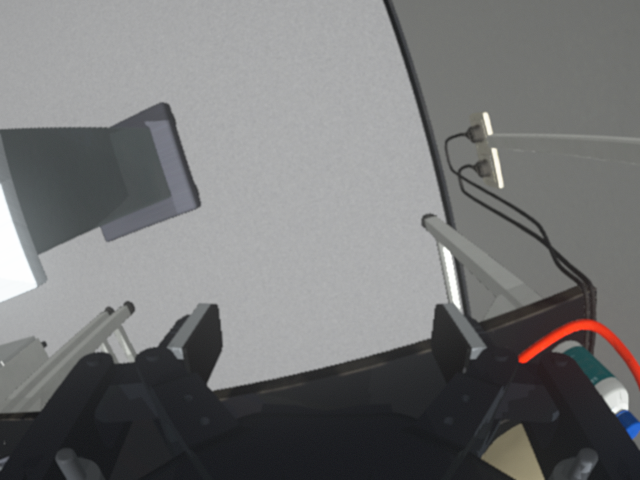

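Side view: the manifold is at about (330,280). In the top view it is at (335,229), with the plug left (314,230) and the lever right (358,220), sleeve toward (367,245). Next I'll zoom in on the manifold.

```bash
python3 - <<'E'
import cv2
a=cv2.imread("pics/top0.png")[190:270,280:390]; cv2.imwrite("pics/top0z.png",cv2.resize(a,None,fx=7,fy=7,interpolation=cv2.INTER_CUBIC))
a=cv2.imread("pics/side0.png")[230:315,290:370]; cv2.imwrite("pics/side0z.png",cv2.resize(a,None,fx=7,fy=7,interpolation=cv2.INTER_CUBIC))
E
```

```text
(no output)
```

View pics/top0z.png

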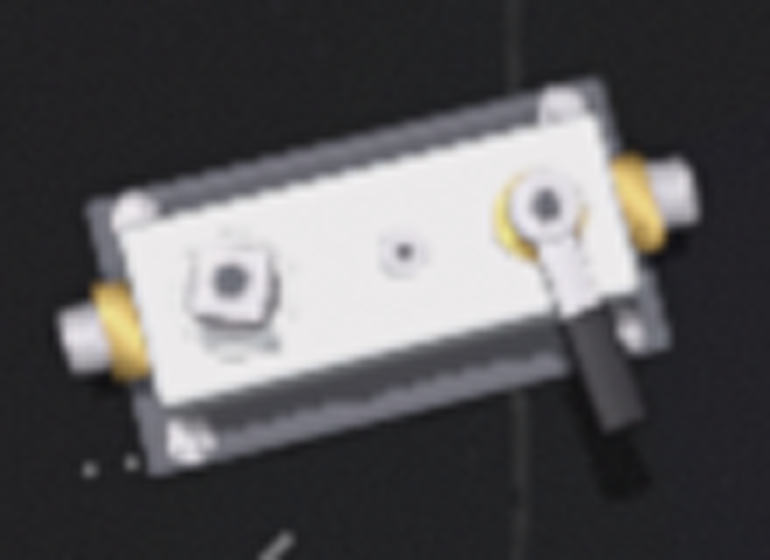

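View pics/side0z.png

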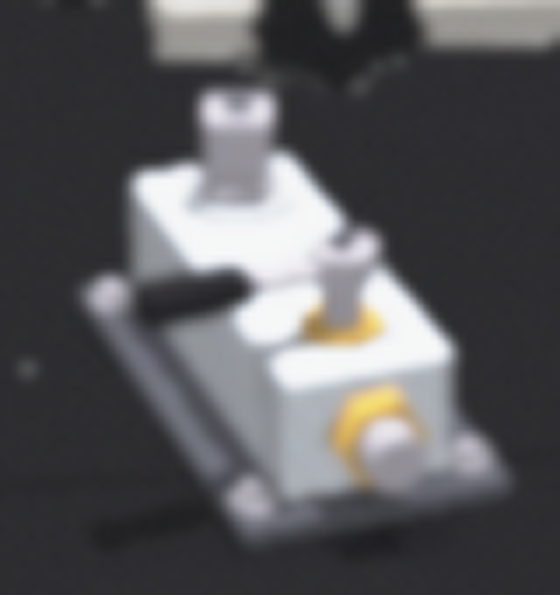

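```bash
cat > h.py <<'E'
import numpy as np, cv2
from cell import telemetry, capture, manip
def ray(c,uv,fish=False):
    K=c["camera_matrix"];T=c["world_to_cam"];R=T[:3,:3];t=T[:3,3]
    a=(uv[0]-K[0,2])/K[0,0];b=(uv[1]-K[1,2])/K[1,1]
    if fish:
        th=np.hypot(a,b); s=np.sin(th)/max(th,1e-9); d=np.array([a*s,-b*s,-np.cos(th)])
    else: d=np.array([a,-b,-1.])
    return -R.T@t, R.T@d
def onz(c,uv,z,fish=False):
    o,d=ray(c,uv,fish); return o+d*(z-o[2])/d[2]
def proj(c,p,fish=False):
    K=c["camera_matrix"];T=c["world_to_cam"];q=T[:3,:3]@np.array(p,float)+T[:3,3]
    x,y,z=q[0],-q[1],-q[2]
    if fish:
        r=np.hypot(x,y);th=np.arctan2(r,z);return np.array([K[0,2]+K[0,0]*th*x/r,K[1,2]+K[1,1]*th*y/r])
    return np.array([K[0,2]+K[0,0]*x/z,K[1,2]+K[1,1]*y/z])
E
python3 - <<'E'
from h import *
c=capture("top")
f=lambda u,v,z: onz(c,((u+.5)/7+280-.5,(v+.5)/7+190-.5),z)[:2]
cs=np.array([f(*p,52) for p in [(120,232),(597,115),(637,285),(168,405)]])
print(cs.round(1),cs.mean(0))
ctr=cs.mean(0); d=((cs[0]+cs[3])-(cs[1]+cs[2]));yaw=np.degrees(np.arctan2(-d[0],d[1]));print("yaw",yaw)
d/=np.linalg.norm(d);print("plug est",ctr+45*d,"pivot",ctr-50*d)
print("plug head",f(231,281,86),"pivot screw",f(546,205,90),"sleeve",f(606,368,82))
E
```

```text
[[ 528.1 -197.1]
 [ 563.1 -342.6]
 [ 510.9 -353.9]
 [ 475.3 -211.7]] [ 519.38292247 -276.33422891]
yaw 13.799432908486956
plug est [ 508.64934941 -232.63308008] pivot [ 531.30911475 -324.89106095]
plug head [ 509.02448027 -232.05049544] pivot screw [ 530.2874558  -324.07309202] sleeve [ 483.20625574 -341.50705857]
```

```bash
cat >> h.py <<'E'
from scipy.spatial.transform import Rotation as Rn
def st(p=True):
    s=telemetry.observe();R=Rn.from_quat(s["eef_rot"]).as_matrix()
    s["yaw"]=np.degrees(np.arctan2(R[1,0],R[0,0]));s["R"]=R
    if p: print("t%.2f"%s["time_s"],"pos",s["eef_pos"].round(1),"yaw %.1f"%s["yaw"],"q",s["q"].round(2),"F",s["wrist_force"].round(2),"M",s["moment"].round(3),"op %.2f"%s["opening"])
    return s
E
python3 - <<'E'
from h import *
s=st(); print(s["R"].round(2))
E
```

```text
t0.20 pos [173.7 574.1 230.5] yaw 73.2 q [ 1.22  0.09  1.23  0.    1.82 -0.06] F [-0.71  0.12 -0.09] M [-0.059  0.028  0.037] op 1.00
[[ 0.29 -0.   -0.96]
 [ 0.96 -0.    0.29]
 [-0.   -1.    0.  ]]
```

Call:
servo_tool([
  [[0.3,-1,0],0,-1],
  [[0.6,-1,0],0,-1],
  [[0.6,-1,0],0,-1],
  [[0.6,-1,0],0,-1],
  [[0.6,-1,0],0,-1],
])

```text
time_s: 0.62
eef_pos: [255.1, 422.9, 231.0]
eef_rot: [0.568, 0.422, -0.422, -0.568]
wrist_force: [0.7, -0.3, -0.9]
opening: 1.004
```

Call:
servo_tool([
  [[0.7,-1,0],0,-1],
  [[0.7,-1,0],0,-1],
  [[0.7,-1,0],0,-1],
  [[0.7,-1,0],0,-1],
  [[0.7,-1,0],0,-1],
])

```text
time_s: 1.03
eef_pos: [360.3, 272.7, 231.3]
eef_rot: [0.568, 0.422, -0.421, -0.568]
wrist_force: [0.7, 0.6, -0.1]
opening: 0.997
```

Call:
servo_tool([
  [[0.5,-1,0],0,-1],
  [[0.3,-1,0],0,-1],
  [[0.1,-1,0],0,-1],
  [[0,-1,0],0,-1],
  [[0,-1,0],0,-1],
])

```text
time_s: 1.45
eef_pos: [386.6, 122.8, 231.0]
eef_rot: [-0.568, -0.421, 0.421, 0.568]
wrist_force: [0.2, -0.5, -0.4]
opening: 0.997
```

Call:
servo_tool([
  [[0,-1,0],0,-1],
  [[0,-1,0],0,-1],
  [[0,-1,0],0,-1],
  [[0,-1,0],0,-1],
  [[0.1,-1,0],0,-1],
])

```text
time_s: 1.87
eef_pos: [389.2, -27.1, 231.5]
eef_rot: [0.568, 0.422, -0.421, -0.568]
wrist_force: [0.1, 0.2, 0.1]
opening: 1.002
```

Call:
servo_tool([
  [[0.3,-1,0],0,-1],
  [[0.3,-1,0],0,-1],
  [[0.3,-1,0],0,-1],
  [[0.4,-1,0],0,-1],
  [[0.4,-0.8,0],0,-1],
])

```text
time_s: 2.28
eef_pos: [440.8, -171.9, 231.1]
eef_rot: [0.568, 0.421, -0.421, -0.568]
wrist_force: [0.0, -0.3, -0.3]
opening: 1.0
```

```bash
python3 - <<'E'
from h import *
st()
for n in ["top","wrist"]:
    c=capture(n); cv2.imwrite(f"pics/{n}1.png",c["pixels"][:,:,::-1])
    print(proj(c,[509,-232,86],n=="wrist"))
st()
E
```

```text
t2.28 pos [ 440.8 -171.9  231.1] yaw 73.1 q [-0.44 -0.25  1.55 -0.    1.84 -1.72] F [ 0.03 -0.29 -0.35] M [0.005 0.005 0.028] op 1.00
[312.54679424 229.72632171]
[286.68949433 321.50607322]
t2.38 pos [ 441.1 -172.5  229.8] yaw 72.9 q [-0.44 -0.25  1.55 -0.    1.84 -1.72] F [-0.84  0.9  -0.52] M [ 0.075 -0.004  0.006] op 1.01
```

View pics/wrist1.png

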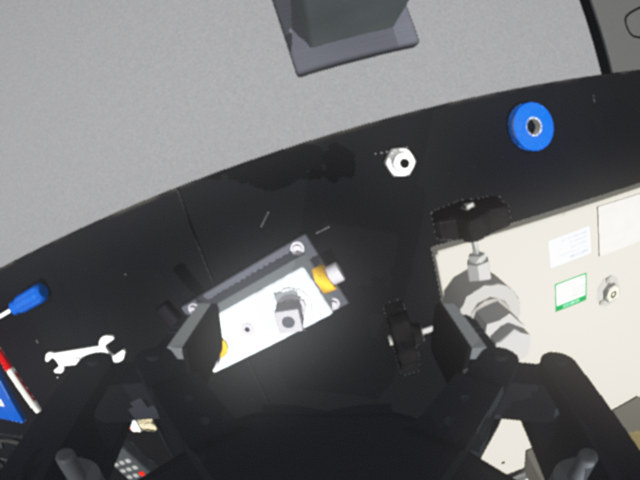

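```bash
python3 - <<'E'
import cv2
a=cv2.imread("pics/wrist1.png")[275:345,250:330]; cv2.imwrite("pics/w1z.png",cv2.resize(a,None,fx=8,fy=8,interpolation=cv2.INTER_CUBIC))
E
```

```text
(no output)
```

View pics/w1z.png

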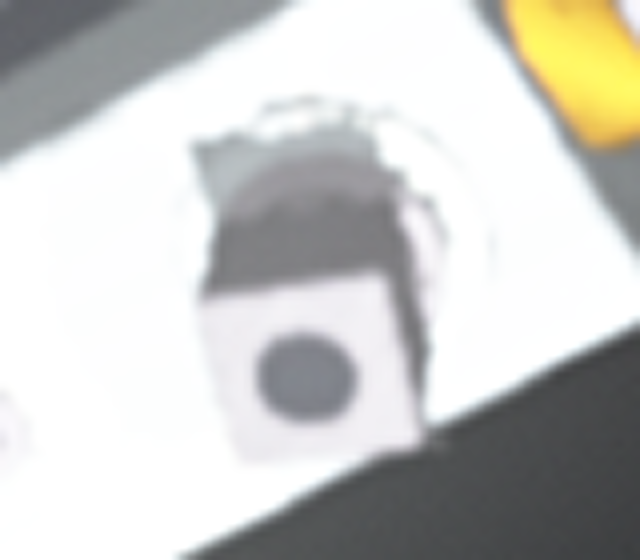

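Close-up: the head's top face has corners (zoomed) near (200,298), (385,272), (425,440) and (240,462). The hole centre is at (306,377), which is pixel (288,322).

```bash
python3 - <<'E'
from h import *
c=capture("wrist")
P=np.array([onz(c,((u+.5)/8+249.5,(v+.5)/8+274.5),86,True)[:2] for u,v in [(200,298),(385,272),(425,440),(240,462),(306,377)]])
print(P.round(1),P[:4].mean(0))
for i in range(4):
    d=P[(i+1)%4]-P[i]; print(np.linalg.norm(d).round(1),np.degrees(np.arctan2(d[1],d[0]))%90)
st()
E
```

```text
[[ 496.  -236.3]
 [ 498.7 -216. ]
 [ 519.4 -218.4]
 [ 516.4 -239. ]
 [ 508.3 -228.4]] [ 507.61206585 -227.42547007]
20.4 82.5410176949145
20.9 83.39145268620646
20.8 81.62693261658154
20.5 82.32769434901385
t2.43 pos [ 440.6 -170.9  230.3] yaw 73.0 q [-0.44 -0.25  1.56  0.    1.84 -1.72] F [-0.36 -0.3  -0.33] M [-0.038  0.018  0.006] op 1.00
```

Call:
servo_tool([
  [[0.8,-0.7,-0.5],0.9,-1],
  [[0.8,-0.7,-0.6],1,-1],
  [[0.67,-0.57,-0.8],0,-1],
  [[0,0,-0.8],0,-1],
  [[0,0,-0.3],0,-1],
])

```text
time_s: 2.85
eef_pos: [507.7, -227.4, 136.5]
eef_rot: [-0.528, -0.466, 0.468, 0.533]
wrist_force: [-0.3, -0.1, -0.8]
opening: 0.999
```

Call:
servo_tool([
  [[0,0,0],0,-1],
  [[0,0,0],0,-1],
])

```text
time_s: 3.02
eef_pos: [508.6, -227.7, 142.2]
eef_rot: [0.531, 0.467, -0.467, -0.531]
wrist_force: [0.2, -0.0, 1.0]
opening: 1.004
```

```bash
python3 - <<'E'
from h import *
st()
c=capture("wrist"); cv2.imwrite(f"pics/wrist2.png",c["pixels"][:,:,::-1])
c2=capture("top"); cv2.imwrite(f"pics/top2.png",c2["pixels"][:,:,::-1])
np.savez("c2.npz",**c)
print(proj(c,[509,-232,86],True),proj(c,[508,-228,86],True))
E
```

```text
t3.02 pos [ 508.6 -227.7  142.2] yaw 82.7 q [-0.48 -0.02  1.51  0.    1.66 -1.93] F [ 0.23 -0.    1.01] M [ 0.032  0.041 -0.036] op 1.00
[319.18048149 268.85335993] [325.92394127 266.37426735]
```

View pics/wrist2.png

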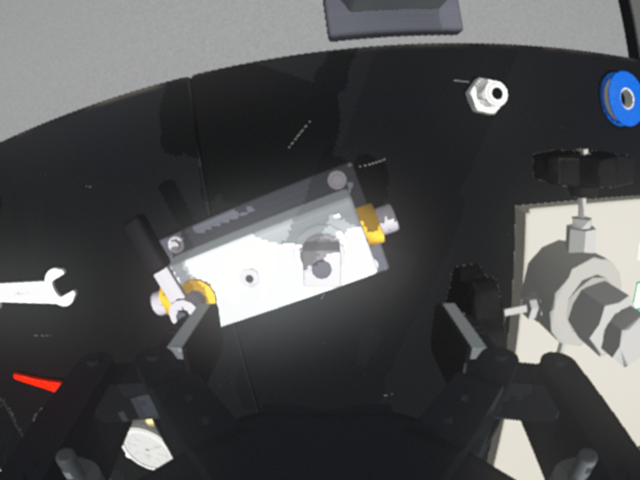

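```bash
python3 - <<'E'
import cv2
a=cv2.imread("pics/wrist2.png")[225:295,285:365]; cv2.imwrite("pics/w2z.png",cv2.resize(a,None,fx=8,fy=8,interpolation=cv2.INTER_CUBIC))
a=cv2.imread("pics/top2.png")[190:270,280:390]; cv2.imwrite("pics/t2z.png",cv2.resize(a,None,fx=5,fy=5,interpolation=cv2.INTER_CUBIC))
E
```

```text
(no output)
```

View pics/w2z.png

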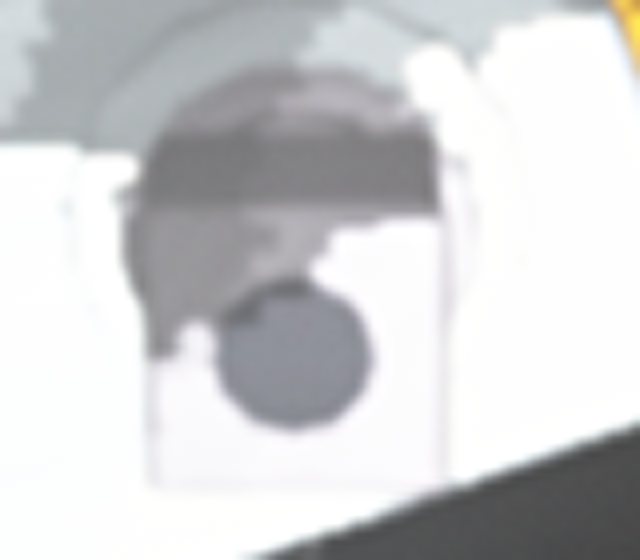

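The head's edges are square to the jaws, with its centre at pixel column 322. The finger midplane is at about 326.5, so I need to shift about 2.5 mm in -y. Then I descend.

Call:
servo_tool([
  [[0,-0.08,-0.7],0,-1],
  [[0,0,-0.8],0,-1],
  [[0,0,-0.8],0,-1],
  [[0,0,-0.4],0,-1],
  [[0,0,0],0,-1],
])

```text
time_s: 3.53
eef_pos: [507.7, -230.3, 58.6]
eef_rot: [-0.53, -0.467, 0.467, 0.532]
wrist_force: [0.1, 0.9, -0.4]
opening: 0.999
```

```bash
python3 - <<'E'
from h import *
st()
c=capture("wrist"); cv2.imwrite(f"pics/wrist3.png",c["pixels"][:,:,::-1])
c=capture("side"); cv2.imwrite(f"pics/side3.png",cv2.resize(c["pixels"][200:320,270:400,::-1],None,fx=5,fy=5))
st()
E
```

```text
t3.53 pos [ 507.7 -230.3   58.6] yaw 82.7 q [-0.49  0.02  1.62  0.    1.51 -1.93] F [ 0.1   0.88 -0.39] M [ 0.069  0.016 -0.034] op 1.00
t3.63 pos [ 509.4 -231.3   62. ] yaw 82.7 q [-0.49  0.01  1.61  0.    1.51 -1.93] F [-0.84 -1.3   0.88] M [-0.059  0.006 -0.01 ] op 0.99
```

View pics/wrist3.png

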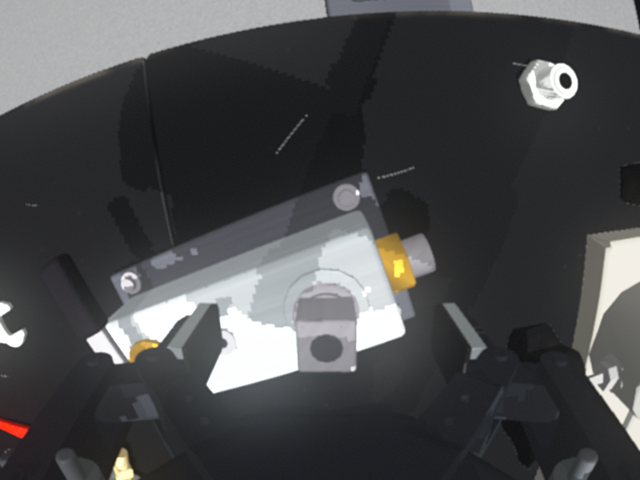

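View pics/side3.png

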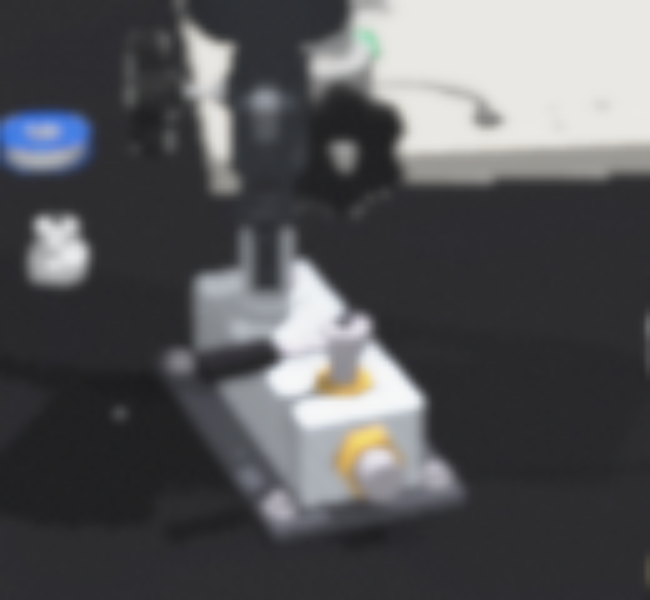

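Head is at (327,345), centred between the pads. Closing at 60 N.

Call:
servo_tool([
  [[0,0,0],0,1],
  [[0,0,0],0,1],
  [[0,0,0],0,1],
  [[0,0,0],0,1],
  [[0,0,0],0,1],
], squeeze=60)

```text
time_s: 4.05
eef_pos: [509.2, -231.1, 60.9]
eef_rot: [0.531, 0.467, -0.467, -0.531]
wrist_force: [1.0, 10.0, 6.6]
opening: 0.3
```

Call:
servo_tool([
  [[0,0,0],0,1],
  [[0,0,0],0,1],
  [[0,0,0],0,1],
])

```text
time_s: 4.3
eef_pos: [509.3, -230.8, 61.6]
eef_rot: [0.531, 0.467, -0.467, -0.531]
wrist_force: [-1.6, 3.0, 6.1]
opening: 0.241
```

```bash
python3 - <<'E'
from h import *
for i in range(4):
    st(); c=capture("wrist")
cv2.imwrite(f"pics/wrist4.png",c["pixels"][:,:,::-1])
E
```

```text
t4.30 pos [ 509.3 -230.8   61.6] yaw 82.7 q [-0.49  0.01  1.61  0.    1.51 -1.93] F [-1.6   2.99  6.14] M [ 0.422  0.241 -0.079] op 0.24
t4.35 pos [ 509.3 -230.9   61.6] yaw 82.7 q [-0.49  0.01  1.61  0.    1.51 -1.93] F [-2.25  3.52  5.77] M [ 0.472  0.201 -0.047] op 0.24
t4.40 pos [ 509.3 -230.9   61.6] yaw 82.7 q [-0.49  0.01  1.61  0.    1.51 -1.93] F [-1.55  2.67  6.05] M [ 0.449  0.265 -0.03 ] op 0.25
t4.45 pos [ 509.3 -230.9   61.6] yaw 82.7 q [-0.49  0.01  1.61  0.    1.51 -1.93] F [-1.25  3.19  6.31] M [ 0.416  0.26  -0.05 ] op 0.24
```

View pics/wrist4.png

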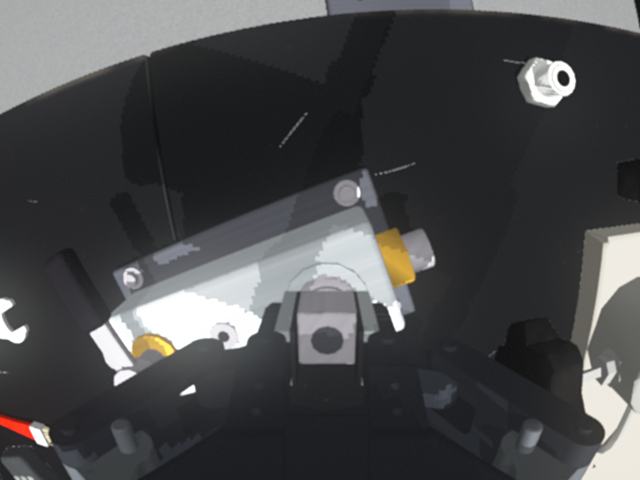

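Call:
servo_tool([
  [[0,0.02,0.02],-0.5,1],
  [[0,0,0],-1,1],
  [[0,0,0],-1,1],
])

```text
time_s: 4.75
eef_pos: [509.2, -230.9, 61.6]
eef_rot: [0.58, 0.405, -0.405, -0.579]
wrist_force: [1.0, 0.3, 2.9]
opening: 0.243
```

```bash
python3 - <<'E'
from h import *
for i in range(3):
    st(); c=capture("wrist")
E
```

```text
t4.75 pos [ 509.2 -230.9   61.6] yaw 69.9 q [-0.49  0.01  1.61 -0.    1.51 -1.71] F [0.95 0.31 2.92] M [-0.042  0.02   0.051] op 0.24
t4.80 pos [ 509.2 -230.9   61.6] yaw 69.6 q [-0.49  0.01  1.61 -0.    1.51 -1.7 ] F [0.28 0.85 2.74] M [-0.04   0.039 -0.076] op 0.24
t4.85 pos [ 509.2 -230.9   61.6] yaw 70.1 q [-0.49  0.01  1.61 -0.    1.51 -1.71] F [ 0.31 -0.22  2.88] M [-0.082 -0.027 -0.037] op 0.25
```

Call:
servo_tool([
  [[0,0,0],-1,1],
  [[0,0,0],-1,1],
  [[0,0,0],-1,1],
  [[0,0,0],-1,1],
])

```text
time_s: 5.23
eef_pos: [509.1, -231.0, 61.5]
eef_rot: [0.641, 0.3, -0.299, -0.64]
wrist_force: [-0.5, 0.1, 3.8]
opening: 0.245
```

```bash
python3 -c "
from h import *
st();capture('wrist');st();capture('wrist');st()"
```

```text
t5.23 pos [ 509.1 -231.    61.5] yaw 50.1 q [-0.49  0.01  1.61 -0.    1.51 -1.36] F [-0.47  0.06  3.85] M [-0.115  0.072  0.061] op 0.24
t5.28 pos [ 509.1 -231.    61.5] yaw 49.8 q [-0.49  0.01  1.61 -0.    1.51 -1.36] F [-0.1  -1.01  3.74] M [-0.177  0.07  -0.074] op 0.25
t5.33 pos [ 509.1 -230.9   61.5] yaw 50.2 q [-0.49  0.01  1.61 -0.    1.51 -1.36] F [-0.93  0.36  4.77] M [-0.212  0.077 -0.036] op 0.25
```

Call:
servo_tool([
  [[0,0,0],-1,1],
  [[0,0,0],-1,1],
  [[0,0,0],-1,1],
  [[0,0,0],-1,1],
])

```text
time_s: 5.67
eef_pos: [509.0, -231.0, 61.4]
eef_rot: [0.683, 0.184, -0.184, -0.682]
wrist_force: [-1.3, -0.4, 4.2]
opening: 0.245
```

```bash
python3 -c "
from h import *
st();capture('wrist');st()"
```

```text
t5.67 pos [ 509.  -231.    61.4] yaw 30.2 q [-0.49  0.01  1.61 -0.    1.51 -1.01] F [-1.28 -0.41  4.18] M [-0.209  0.162  0.11 ] op 0.24
t5.72 pos [ 509.  -231.    61.3] yaw 29.9 q [-0.49  0.01  1.61 -0.    1.51 -1.01] F [-0.86 -0.54  5.95] M [-0.14   0.13  -0.057] op 0.25
```

Call:
servo_tool([
  [[0,0,0],-1,1],
  [[0,0,0],-1,1],
])

```text
time_s: 5.88
eef_pos: [509.0, -231.0, 61.3]
eef_rot: [0.696, 0.125, -0.124, -0.696]
wrist_force: [-0.8, -0.7, 4.1]
opening: 0.248
```

```bash
python3 -c "
from h import *
st();capture('wrist');st()"
```

```text
t5.88 pos [ 509.  -231.    61.3] yaw 20.3 q [-0.49  0.01  1.61 -0.    1.51 -0.84] F [-0.78 -0.71  4.13] M [-0.209  0.14   0.151] op 0.25
t5.93 pos [ 509.  -231.    61.3] yaw 20.0 q [-0.49  0.01  1.61 -0.    1.51 -0.84] F [-0.1  -2.3   3.87] M [-0.216  0.103 -0.011] op 0.24
```

Call:
servo_tool([
  [[0,0,0],-1,1],
  [[0,0,0],-1,1],
])

```text
time_s: 6.1
eef_pos: [509.0, -231.0, 61.3]
eef_rot: [0.705, 0.064, -0.064, -0.704]
wrist_force: [-0.6, -1.1, 4.5]
opening: 0.242
```

```bash
python3 -c "
from h import *
for i in range(4): st();capture('wrist')"
```

```text
t6.10 pos [ 509.  -231.    61.3] yaw 10.4 q [-0.49  0.01  1.61 -0.    1.51 -0.67] F [-0.59 -1.1   4.54] M [-0.298 -0.008  0.175] op 0.24
t6.15 pos [ 509.  -231.    61.3] yaw 10.0 q [-0.49  0.01  1.61 -0.    1.51 -0.66] F [-1.06 -1.43  5.19] M [-0.254  0.107 -0.039] op 0.25
t6.20 pos [ 509.  -231.    61.3] yaw 10.4 q [-0.49  0.01  1.61 -0.    1.51 -0.67] F [ 0.79 -1.3   4.47] M [-0.257  0.042  0.026] op 0.24
t6.25 pos [ 509.  -231.    61.3] yaw 10.5 q [-0.49  0.01  1.61 -0.    1.51 -0.67] F [-1.32 -0.98  3.69] M [-0.301  0.098  0.046] op 0.24
```

Call:
servo_tool([
  [[0,0,0],-1,1],
  [[0,0,0],-1,1],
])

```text
time_s: 6.47
eef_pos: [509.0, -231.0, 61.2]
eef_rot: [0.707, 0.002, -0.001, -0.707]
wrist_force: [-0.6, -2.0, 5.6]
opening: 0.243
```

```bash
python3 -c "
from h import *
for i in range(4): st();capture('wrist')"
```

```text
t6.47 pos [ 509.  -231.    61.2] yaw 0.2 q [-0.49  0.01  1.61 -0.    1.51 -0.49] F [-0.56 -2.    5.59] M [-0.41  -0.065  0.248] op 0.24
t6.52 pos [ 509.  -231.    61.2] yaw -0.1 q [-0.49  0.01  1.61 -0.    1.51 -0.49] F [-1.44 -1.75  4.93] M [-0.407  0.018  0.1  ] op 0.25
t6.57 pos [ 509.  -230.9   61.2] yaw 0.3 q [-0.49  0.01  1.61 -0.    1.51 -0.49] F [-1.17 -1.73  5.54] M [-0.385  0.009  0.118] op 0.24
t6.62 pos [ 508.9 -231.    61.2] yaw 0.5 q [-0.49  0.01  1.61 -0.    1.51 -0.49] F [-0.96 -2.23  6.04] M [-0.411  0.002  0.195] op 0.24
```

Call:
servo_tool([
  [[0,0,0],-1,1],
  [[0,0,0],-0.6,1],
])

```text
time_s: 6.83
eef_pos: [509.0, -231.0, 61.2]
eef_rot: [0.706, -0.047, 0.048, -0.705]
wrist_force: [-1.7, -1.3, 4.2]
opening: 0.245
```

```bash
python3 -c "
from h import *
for i in range(5): st();capture('wrist')"
```

```text
t6.83 pos [ 509.  -231.    61.2] yaw -7.7 q [-0.49  0.01  1.61 -0.    1.51 -0.35] F [-1.66 -1.3   4.23] M [-0.444 -0.112  0.356] op 0.25
t6.88 pos [ 509.  -230.9   61.2] yaw -7.8 q [-0.49  0.01  1.61 -0.    1.51 -0.35] F [-1.71 -1.83  4.94] M [-0.438 -0.04   0.149] op 0.24
t6.93 pos [ 509.  -230.9   61.2] yaw -7.6 q [-0.49  0.01  1.61 -0.    1.51 -0.35] F [-1.02 -2.34  5.07] M [-0.488 -0.028  0.201] op 0.24
t6.98 pos [ 509.  -230.9   61.2] yaw -7.5 q [-0.49  0.01  1.61 -0.    1.51 -0.36] F [-1.87 -2.85  4.71] M [-0.52  -0.05   0.156] op 0.25
t7.03 pos [ 509.  -231.    61.2] yaw -7.5 q [-0.49  0.01  1.61 -0.    1.51 -0.36] F [-1.03 -2.14  4.96] M [-0.443  0.007  0.216] op 0.25
```

Call:
servo_tool([
  [[0,0,0],-0.3,1],
  [[0,0,0],-0.2,1],
  [[0,0,0],-0.2,1],
])

```text
time_s: 7.33
eef_pos: [509.0, -231.0, 61.2]
eef_rot: [0.704, -0.068, 0.068, -0.704]
wrist_force: [-2.8, -1.7, 4.9]
opening: 0.242
```

```bash
python3 -c "
from h import *
for i in range(5): st();capture('wrist')"
```

```text
t7.33 pos [ 509.  -231.    61.2] yaw -11.0 q [-0.49  0.01  1.61 -0.    1.51 -0.29] F [-2.82 -1.67  4.86] M [-0.535 -0.165  0.312] op 0.24
t7.38 pos [ 509.  -231.    61.2] yaw -11.1 q [-0.49  0.01  1.61 -0.    1.51 -0.29] F [-2.37 -1.62  4.3 ] M [-0.512 -0.062  0.289] op 0.25
t7.43 pos [ 509.  -231.    61.2] yaw -11.0 q [-0.49  0.01  1.61 -0.    1.51 -0.29] F [-2.27 -2.27  4.75] M [-0.517 -0.103  0.207] op 0.25
t7.48 pos [ 509.  -231.    61.2] yaw -11.0 q [-0.49  0.01  1.61 -0.    1.51 -0.3 ] F [-0.54 -2.43  5.2 ] M [-0.525 -0.103  0.232] op 0.24
t7.53 pos [ 508.9 -231.    61.2] yaw -11.0 q [-0.49  0.01  1.61 -0.    1.51 -0.3 ] F [-1.95 -2.6   4.5 ] M [-0.495 -0.077  0.242] op 0.25
```

Call:
servo_tool([
  [[0,0,0],-0.25,1],
  [[0,0,0],-0.25,1],
  [[0,0,0],-0.25,1],
  [[0,0,0],-0.25,1],
])

```text
time_s: 7.92
eef_pos: [509.0, -231.0, 61.2]
eef_rot: [0.7, -0.098, 0.099, -0.7]
wrist_force: [-2.0, -1.8, 4.4]
opening: 0.246
```

```bash
python3 -c "
from h import *
for i in range(6): st();capture('wrist')"
```

```text
t7.92 pos [ 509.  -231.    61.2] yaw -16.0 q [-0.49  0.01  1.61 -0.    1.51 -0.21] F [-2.04 -1.78  4.43] M [-0.543 -0.105  0.383] op 0.25
t7.97 pos [ 508.9 -231.    61.2] yaw -16.1 q [-0.49  0.01  1.61 -0.    1.51 -0.21] F [-2.35 -2.48  4.98] M [-0.504 -0.069  0.286] op 0.25
t8.02 pos [ 509.  -231.    61.2] yaw -16.0 q [-0.49  0.01  1.61 -0.    1.51 -0.21] F [-1.58 -2.03  5.21] M [-0.587 -0.068  0.245] op 0.24
t8.07 pos [ 508.9 -231.    61.2] yaw -16.0 q [-0.49  0.01  1.61 -0.    1.51 -0.21] F [-1.92 -2.75  5.38] M [-0.561 -0.109  0.253] op 0.25
t8.12 pos [ 508.9 -231.    61.2] yaw -16.0 q [-0.49  0.01  1.61 -0.    1.51 -0.21] F [-1.79 -1.07  6.01] M [-0.559 -0.124  0.23 ] op 0.25
t8.17 pos [ 509.  -231.    61.2] yaw -16.0 q [-0.49  0.01  1.61 -0.    1.51 -0.21] F [-1.96 -1.86  4.08] M [-0.579 -0.088  0.25 ] op 0.24
```

Turning effort reached about 0.36 N m and holds at about 0.25 N m. I'll release and lift.

Call:
servo_tool([
  [[0,0,0],0,-1],
  [[0,0,0],0,-1],
  [[0,0,0],0,-1],
  [[0,0,0],0,-1],
  [[0,0,0],0,-1],
])

```text
time_s: 8.63
eef_pos: [508.6, -230.3, 60.2]
eef_rot: [-0.7, 0.1, -0.1, 0.7]
wrist_force: [1.2, -0.1, 0.1]
opening: 0.935
```

Call:
servo_tool([
  [[0,0,0.5],0,-1],
  [[0,0,1],0,-1],
  [[0,0,1],0,-1],
  [[0,0,0.5],0,-1],
  [[0,0,0],0,-1],
])

```text
time_s: 9.05
eef_pos: [510.6, -231.4, 155.9]
eef_rot: [0.701, -0.098, 0.103, -0.699]
wrist_force: [0.7, -0.2, 0.3]
opening: 1.001
```

```bash
python3 - <<'E'
from h import *
st()
for n in ["top","wrist"]:
    c=capture(n); cv2.imwrite(f"pics/{n}5.png",c["pixels"][:,:,::-1])
st()
E
```

```text
t9.05 pos [ 510.6 -231.4  155.9] yaw -16.3 q [-0.49 -0.02  1.48  0.    1.68 -0.2 ] F [ 0.72 -0.21  0.28] M [-0.037 -0.032  0.02 ] op 1.00
t9.15 pos [ 509.1 -230.6  150.9] yaw -16.3 q [-0.49 -0.02  1.49  0.    1.67 -0.2 ] F [-0.06  0.11 -1.01] M [0.01  0.03  0.021] op 1.00
```

View pics/wrist5.png

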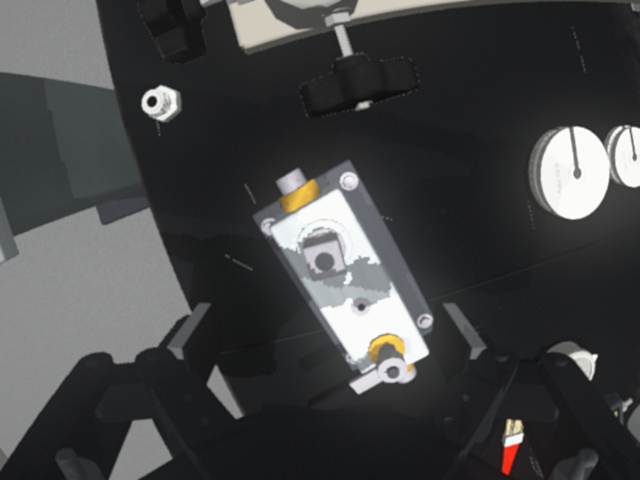

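Plug is released: the head is at (325,260) and the lever is still shut, with its pivot at (392,370). Next I'll close the fingers and go to the +y side of the sleeve.

Call:
servo_tool([
  [[-0.12,-0.23,0],-1,1],
  [[-0.12,-0.23,0],-1,1],
  [[-0.12,-0.23,0],-1,1],
  [[-0.12,-0.23,0],-1,1],
  [[-0.12,-0.23,0],-1,1],
])

```text
time_s: 9.57
eef_pos: [489.8, -264.8, 148.0]
eef_rot: [-0.661, 0.252, -0.249, 0.661]
wrist_force: [0.2, -0.3, 1.0]
opening: 0.3
```

Call:
servo_tool([
  [[-0.12,-0.23,0],-1,1],
  [[-0.12,-0.23,0],-1,1],
  [[-0.12,-0.23,0],-1,1],
  [[-0.12,-0.23,0],-1,1],
  [[-0.12,-0.23,0],-1,1],
])

```text
time_s: 9.98
eef_pos: [471.9, -299.3, 148.0]
eef_rot: [-0.591, 0.39, -0.386, 0.591]
wrist_force: [-0.1, -0.4, 0.4]
opening: -0.003
```

Call:
servo_tool([
  [[0,0,0],-1,1],
  [[0,0,0],-1,1],
  [[0,0,0],0,1],
  [[0,0,0],0,1],
])

```text
time_s: 10.32
eef_pos: [472.2, -299.2, 148.8]
eef_rot: [0.557, -0.437, 0.435, -0.557]
wrist_force: [0.1, 0.7, -0.0]
opening: 0.005
```

```bash
python3 - <<'E'
from h import *
s=st()
c=capture("wrist"); cv2.imwrite("pics/wrist6.png",c["pixels"][:,:,::-1])
c=capture("top"); cv2.imwrite("pics/top6.png",cv2.resize(c["pixels"][190:290,280:400,::-1],None,fx=6,fy=6))
st()
piv=np.array([531.6,-323.3])
def W(a,off,r=52):
    t=np.radians(193.8+a);u=np.array([np.cos(t),np.sin(t)]);n=np.array([-u[1],u[0]])
    return piv+r*u-off*n
for a in range(0,95,5): print(a,W(a,37).round(1),W(a,22.5).round(1))
E
```

```text
t10.32 pos [ 472.2 -299.2  148.8] yaw -76.2 q [-0.63 -0.02  1.49  0.    1.67  0.7 ] F [ 0.14  0.67 -0.04] M [-0.012  0.029  0.036] op 0.00
t10.42 pos [ 472.5 -299.2  149.6] yaw -76.2 q [-0.63 -0.02  1.49  0.    1.67  0.7 ] F [-0.1  -0.61  0.31] M [-0.005 -0.03  -0.043] op -0.00
0 [ 472.3 -299.8] [ 475.7 -313.9]
5 [ 470.5 -305. ] [ 475.1 -318.8]
10 [ 469.1 -310.4] [ 474.9 -323.7]
15 [ 468.2 -315.9] [ 475.2 -328.6]
20 [ 467.8 -321.5] [ 475.9 -333.5]
25 [ 467.9 -327. ] [ 477.  -338.3]
30 [ 468.5 -332.6] [ 478.5 -343.1]
35 [ 469.5 -338.1] [ 480.4 -347.6]
40 [ 471.  -343.4] [ 482.7 -352. ]
45 [ 473.  -348.6] [ 485.4 -356.1]
50 [ 475.4 -353.6] [ 488.5 -360. ]
55 [ 478.3 -358.4] [ 491.8 -363.6]
60 [ 481.6 -362.9] [ 495.5 -367. ]
65 [ 485.2 -367.1] [ 499.4 -369.9]
70 [ 489.2 -371. ] [ 503.6 -372.6]
75 [ 493.5 -374.5] [ 508.  -374.8]
80 [ 498.1 -377.6] [ 512.6 -376.7]
85 [ 503.  -380.3] [ 517.3 -378.1]
90 [ 508.1 -382.6] [ 522.2 -379.2]
```

View pics/wrist6.png

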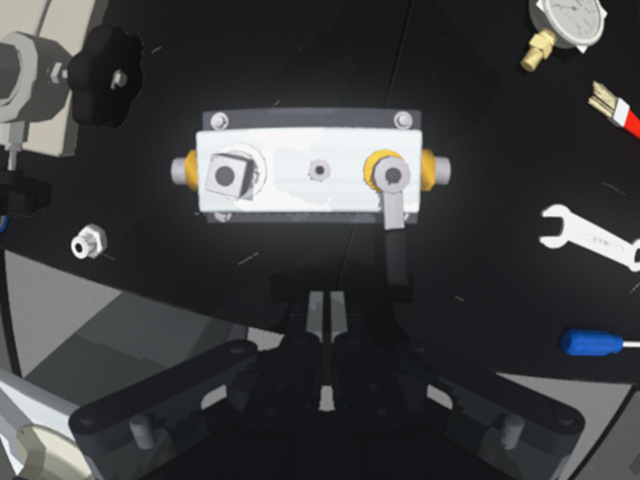

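View pics/top6.png

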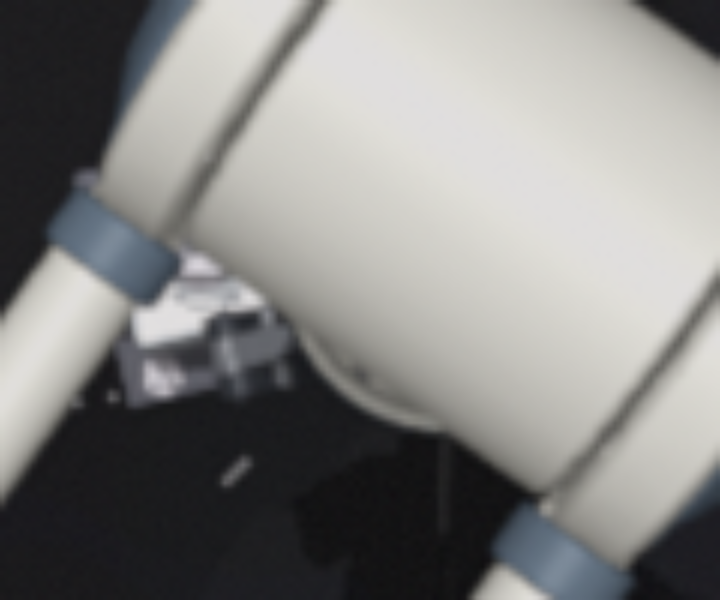

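Call:
servo_tool([
  [[0,0,-0.8],0,1],
  [[0,0,-1],0,1],
  [[0,0,-0.7],0,1],
  [[0,0,-0.3],0,1],
  [[0,0,0],0,1],
])

```text
time_s: 10.83
eef_pos: [471.4, -298.4, 63.6]
eef_rot: [0.556, -0.439, 0.435, -0.556]
wrist_force: [0.0, -0.5, 0.6]
opening: -0.006
```

```bash
python3 - <<'E'
from h import *
s=st()
c=capture("wrist"); cv2.imwrite("pics/wrist7.png",c["pixels"][:,:,::-1])
c=capture("side"); cv2.imwrite("pics/side7.png",cv2.resize(c["pixels"][210:330,270:400,::-1],None,fx=5,fy=5))
E
```

```text
t10.83 pos [ 471.4 -298.4   63.6] yaw -76.3 q [-0.63  0.02  1.61 -0.    1.53  0.71] F [ 0.01 -0.52  0.62] M [ 0.066 -0.015  0.018] op -0.01
```

View pics/wrist7.png

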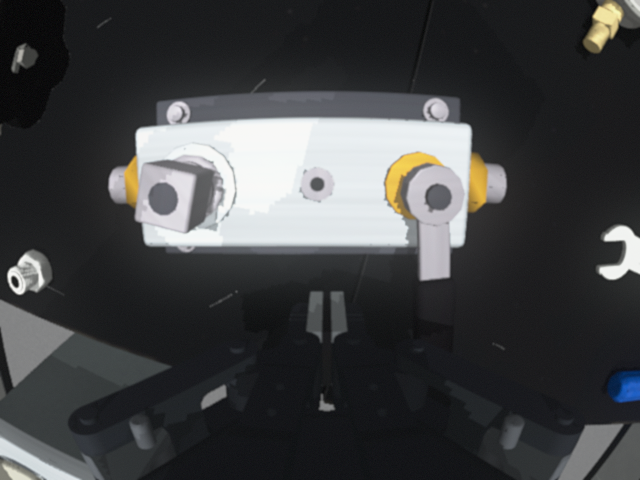

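View pics/side7.png

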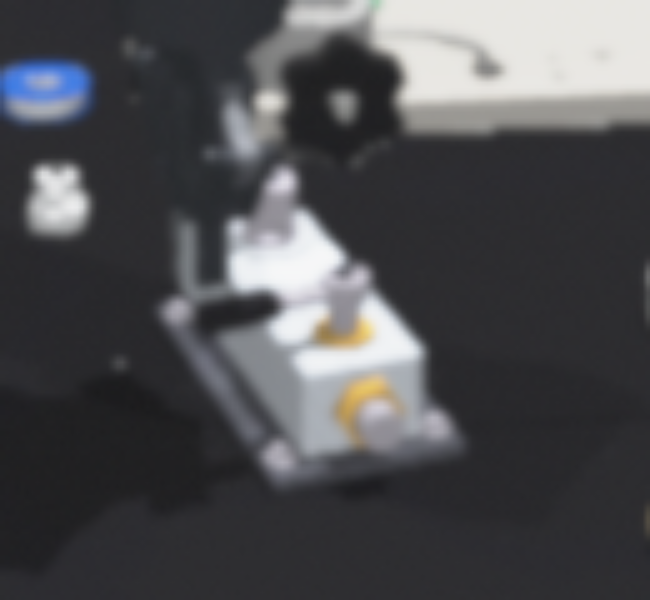

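Call:
servo_tool([
  [[0.12,-0.5,0],0,1],
  [[-0.02,-0.16,0],1,1],
  [[-0.01,-0.16,0],1,1],
  [[0.01,-0.16,0],1,1],
  [[0.02,-0.16,0],1,1],
])

```text
time_s: 11.35
eef_pos: [477.6, -334.4, 69.5]
eef_rot: [-0.624, 0.331, -0.333, 0.624]
wrist_force: [0.3, 1.2, 0.3]
opening: -0.002
```

Call:
servo_tool([
  [[0.04,-0.16,0],1,1],
  [[0.05,-0.16,0],1,1],
  [[0.06,-0.15,0],1,1],
  [[0.08,-0.15,0],1,1],
  [[0.09,-0.14,0],1,1],
])

```text
time_s: 11.77
eef_pos: [487.0, -357.2, 69.5]
eef_rot: [0.682, -0.188, 0.19, -0.681]
wrist_force: [-0.2, 1.6, 0.5]
opening: 0.001
```

```bash
python3 - <<'E'
from h import *
s=st()
c=capture("wrist"); cv2.imwrite("pics/wrist8.png",c["pixels"][:,:,::-1])
st()
E
```

```text
t11.77 pos [ 487.  -357.2   69.5] yaw -31.0 q [-0.69  0.13  1.48  0.    1.53 -0.15] F [-0.25  1.59  0.46] M [0.252 0.115 0.062] op 0.00
t11.82 pos [ 487.4 -357.9   69.5] yaw -30.8 q [-0.69  0.13  1.48  0.    1.53 -0.15] F [-0.41  0.5   0.25] M [0.116 0.074 0.039] op 0.00
```

View pics/wrist8.png

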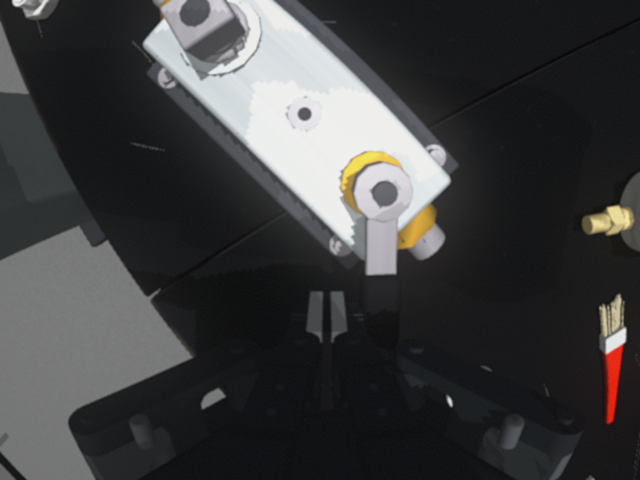

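Lever (sleeve at about (383,310)) is following; it stands at about 45°. Continuing.

Call:
servo_tool([
  [[0.1,-0.13,-0.03],1,1],
  [[0.11,-0.12,-0.03],1,1],
  [[0.12,-0.11,0],1,1],
  [[0.13,-0.1,0],1,1],
  [[0.14,-0.09,0],1,1],
])

```text
time_s: 12.23
eef_pos: [504.7, -373.6, 67.2]
eef_rot: [0.707, -0.038, 0.039, -0.706]
wrist_force: [-1.8, 1.3, -0.3]
opening: 0.002
```

Call:
servo_tool([
  [[0.15,-0.07,0],1,1],
  [[0.15,-0.06,0],1,1],
  [[0.16,-0.05,0],1,1],
  [[0.12,-0.03,0],0.7,1],
  [[0,0,0],0,1],
])

```text
time_s: 12.65
eef_pos: [522.5, -380.0, 67.1]
eef_rot: [0.704, 0.076, -0.075, -0.702]
wrist_force: [0.1, 0.0, -0.3]
opening: -0.004
```

```bash
python3 - <<'E'
from h import *
s=st()
c=capture("wrist"); cv2.imwrite("pics/wrist9.png",c["pixels"][:,:,::-1])
st()
E
```

```text
t12.65 pos [ 522.5 -380.    67.1] yaw 12.2 q [-0.68  0.24  1.36 -0.    1.54 -0.89] F [ 0.07  0.04 -0.28] M [ 0.005  0.027 -0.018] op -0.00
t12.70 pos [ 522.3 -379.9   66.9] yaw 12.0 q [-0.68  0.24  1.36 -0.    1.54 -0.89] F [ 0.22 -0.67  0.12] M [-0.057 -0.013 -0.039] op 0.00
```

View pics/wrist9.png

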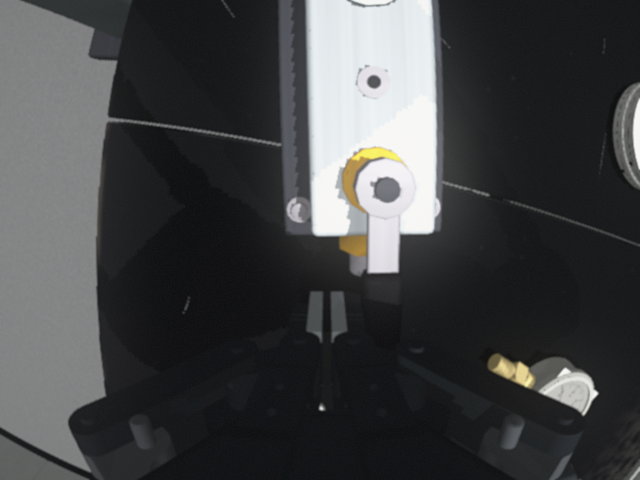

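Call:
servo_tool([
  [[0.05,0.01,0],0.2,1],
  [[0.05,0.01,0],0,1],
  [[0,0,0],0,1],
])

```text
time_s: 12.95
eef_pos: [523.2, -379.8, 66.5]
eef_rot: [0.703, 0.079, -0.081, -0.702]
wrist_force: [-6.6, -1.2, 3.9]
opening: 0.005
```

```bash
python3 -c "
from h import *
st()"
```

```text
t12.95 pos [ 523.2 -379.8   66.5] yaw 13.0 q [-0.68  0.24  1.35 -0.    1.54 -0.91] F [-6.62 -1.24  3.85] M [-0.118  1.038  0.002] op 0.00
```

A reaction of 6.6 N with no further travel shows the lever is at its stop. Backing off and lifting clear.

Call:
servo_tool([
  [[-0.4,-0.1,0],0,1],
  [[-0.6,-0.15,0],0,1],
  [[0,0,0.8],0,1],
  [[0,0,1],0,1],
  [[0,0,1],0,1],
])

```text
time_s: 13.37
eef_pos: [493.2, -386.0, 149.0]
eef_rot: [-0.702, -0.08, 0.081, 0.703]
wrist_force: [0.1, -0.4, 0.9]
opening: -0.004
```

Call:
servo_tool([
  [[-0.8,0.3,0.8],0,1],
  [[-1,0.5,0.5],0,1],
  [[-1,0.5,0],0,1],
  [[-0.5,0.5,0],0,1],
  [[0,0,0],0,1],
])

```text
time_s: 13.78
eef_pos: [393.1, -330.8, 189.5]
eef_rot: [0.703, 0.081, -0.08, -0.702]
wrist_force: [-0.5, 0.5, 0.8]
opening: 0.003
```

```bash
python3 - <<'E'
from h import *
s=st()
c=capture("wrist"); cv2.imwrite("pics/wrist10.png",c["pixels"][:,:,::-1])
c=capture("top"); cv2.imwrite("pics/top10.png",c["pixels"][:,:,::-1])
c=capture("side"); cv2.imwrite("pics/side10.png",c["pixels"][:,:,::-1])
st()
E
```

```text
t13.78 pos [ 393.1 -330.8  189.5] yaw 13.1 q [-0.77 -0.15  1.54  0.    1.75 -0.99] F [-0.47  0.5   0.77] M [ 0.014 -0.038  0.016] op 0.00
t13.93 pos [ 395.5 -332.5  188.4] yaw 13.1 q [-0.77 -0.14  1.53  0.    1.75 -0.99] F [ 0.07 -0.53 -1.58] M [0.043 0.016 0.029] op 0.00
```

View pics/wrist10.png

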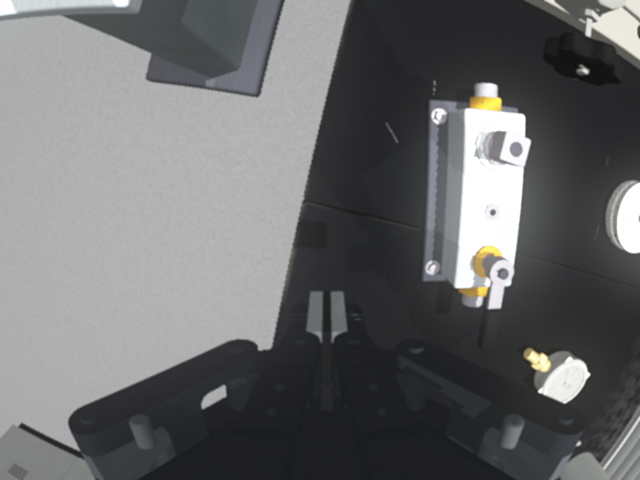

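View pics/top10.png

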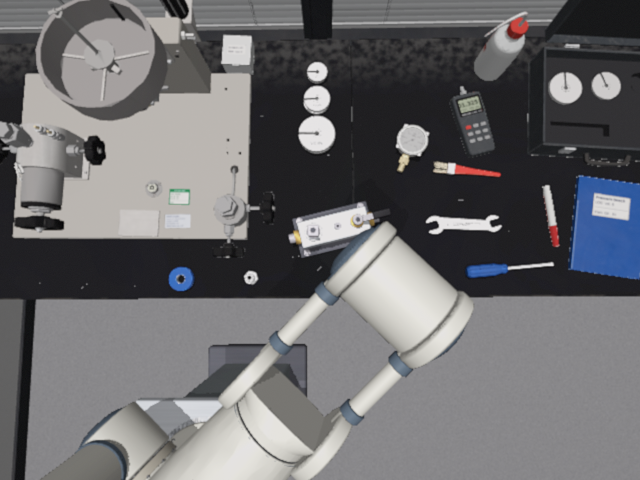

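View pics/side10.png

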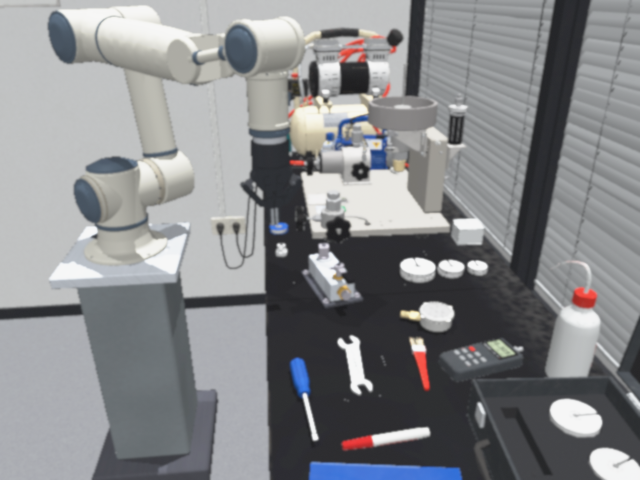

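Lever runs from pivot (358,219) to tip (388,211) in the top view, in line with the block. Tape, adapter and spanner are at their starting pixels, and the arm is clear. Handing in.

```bash
python3 -c "
from h import *
print(manip.finish_job()); st()"
```

```text
the job is handed in; nothing more can be done
None
the job is handed in; nothing more can be done
```

The plug is snug and the lever is fully open. I handed the job in at about 14 s of the 67 s allowed; no verdict came back.

- **Plug:** I gripped the head at 60 N on two flats and turned it about 99° clockwise. Torque read 0.06 N m while it ran free. It rose to 0.38 N m in the last slow turn, with about 0.03 N m of noise, and held at about 0.25 N m. Then I let go; the wrist picture showed the plug still in place.
- **Lever:** I pushed it with closed fingers until it stopped moving and pushed back with about 6.6 N. In the last top picture it lies in line with the block.
- **Surroundings:** In the last pictures the tape, adapter and spanner are where they started, and the gripper is clear of everything.
- **Disagreement:** The wrist and top cameras differed by about 4 mm in y on the plug's position. A second, closer look put it between the two, and the grip centred with only small side forces.
- **Not checked:** I could not measure the plug's contact force on the port directly; I judged it only from the wrist torque.

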